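# Slide the power module along the rail into the green corner pocket

### The arm

A 7-joint arm with a two-finger parallel gripper is mounted at the origin on a cart in front of the work surface, level with it; the furniture and walls round the work are solid. World frame = base frame: x ahead of the robot, y to its left, z up, the work surface at z = 0. Lengths are in m, angles in rad, forces in N, time in s.
With the tool pointing down it reaches from about 0.4 to 0.85 m from the base axis. Payload 4.5 kg.
Tool frame: the origin (TCP) lies midway between the tips of the shut fingers; the grasp point (between the pads) lies 19 mm behind it; y points along the fingers, z is the direction in which the jaws open and shut, and the axes are right-handed (so a half turn about y gives the same grasp; the last joint's range is limited). The gripper opens to 88 mm and grips with 3 to 60 N. Pads are 18 mm wide; open, the fingers measure 123 mm over their backs; the gripper's body (75 mm by 187 mm) begins 45 mm behind the grasp point.
Start: joints at [1.22, 0.689, -0.195, 1.565, 0.157, 0.902, -0.215], TCP at [0.235, -0.579, 0.239] pointing down, gripper open.
Joint ranges: [-3.01, 3.01], [-0.46, 2.08], [-1.47, 1.51], [0.13, 2.56], [-1, 4.14], [0.04, 2.09], [-2.66, 2.66]. Speed limits (rad/s): [2.57, 2.57, 3.14, 3.14, 3.14, 3.14, 3.14].

### API

Orientations are given as a unit quaternion [x, y, z, w].
In Python, from plant import r, snapshot, get_calibration, job, boxes_of gives the robot as it stands. The module is installed in compiled form; this text tells all that it offers.
- The arm moves only by the shell command python3 -m handwheel 'ROWS' [OPENING] [FORCE]. ROWS is JSON, a list that holds one entry, the list of rows, each a list of 6 numbers: the shift along the tool's x, y, z as a fraction of full scale, then the turn, a rotation vector about the tool's x, y, z as a fraction of full scale. In form: [[[x, y, z, wx, wy, wz], ...]]. A call has 1 to 12 rows; each row is the pose to reach, as a shift and turn from the pose commanded when the call began, along the tool's axes at that moment, turning the shorter way round; what a row does not reach only later rows make up. Full scale, the value 1, is 100 cm for a shift and 180 degrees for a turn. A row lasts 1/12 s, in which the tool goes at most 41.7 mm and 7.16 degrees, less where a joint would pass 70% of its speed; a pose out of reach is approached as far as the arm can. A call with a number of a shift or a turn outside -1 to 1 is refused whole. A call with a gripper value outside its range is refused whole. OPENING is the opening, from -1 (shut) to 1 (fully open), set as the call begins (- or left out, the last holds). The fingers move at their own pace and stop on an object; FORCE is the grip in N (left out, the last holds). Time passes only in rows, so rows that repeat a pose let the fingers close. It gives the time, the measured TCP pose, the force and the opening at its end, in the units of the state.
- r.get_state(): the state, without advancing time (a new reading comes with each control period).
- snapshot(name): name is "side" or "top" or "wrist"; returns the picture (400x640x3 uint8, red, green, blue); there is no depth.
- get_calibration(name): a dict with "fx", "fy", "cx", "cy" (pixels), "k1" (the pictures are not rectified: a ray, as slopes to the right and down, at radius r is drawn at 1 + k1 r^2 times it, then the intrinsics apply), "T" (4x4, takes a point from camera to world coordinates). Camera axes: x right, y down, z forward; pixel columns grow to the right and rows downward; lengths in m; the calibration is good to about 2 mm. A picture is of the moment at which its call begins: read the wrist's pose just before it. get_calibration takes no time and is no camera call; for the wrist camera it gives the pose at the moment of the call.
- job.finish_job(): hands the job in, once; it reports no verdict.
Trained networks look in the newest picture that a camera, given by its name, has taken for a name from the list of things; names that differ only in an ending like _2 or _b are one class to them, and where a whole thing is asked for, a point or a joint stands for the part that bears it (a point fixed in the world has none). Each returns a list of dicts, best first, with "confidence" (0 to 1); they miss things now and then, are a little off and sometimes report something else, mostly with a low value. They report only what shows in the picture. A call takes as long as a camera call.
- boxes_of(thing, camera): "bbox" ([left, top, right, bottom] in pixels, round what is visible of it).
The state is a dict: "clock": time; "q": joint angles; "qd": joint speeds; "joint_torque": joint torques, N m; "tool_pos": TCP position; "eef_rot": TCP orientation; "contact_force": force on the tool from outside, world axes, zero at the start; "moment": the same for the moment, N m; "opening": opening from 0.0 (shut) to 1.0 (fully open).
Only numpy, scipy, OpenCV 4.12 (cv2) and the standard library are available. Lean on these libraries where they do the work, as an engineer would, in place of code of your own. Each camera call takes 0.05 s, during which the arm holds its last target. There are 200 camera calls.

### The job

Without gripping or lifting the black power module, push it with the fingertips until its long side lies flat against the jig's blue rail, somewhere in the middle of the rail. Then slide it gently along the rail, keeping it against the rail all the way, fully home into the corner pocket at the end with the green marker, so that it touches both the rail and the end stop. Keep it out of the pocket with the red marker, leave everything else where it is, and finish with the hand clear.

Things in the scene. Friction and masses are not known exactly. Their poses are not given: they have to be found in the camera images.
- fixture: Fixed alignment jig: grey plate 6 mm thick, spanning own x -80..+55, y -145..+145 mm. Origin at bench height; x points across the plate to the blue rail, y along the rail, z up. Rail: inner face at x = +35 mm, top at z 18 mm. Dark steel end stops: inner faces at y = +120 and -120 mm, top at z 18 mm. Each corner of rail and stop is a pocket (see the points).
- pocket_left (a point): Where the module's origin lies when home in the pocket at the jig's +y end: jig frame (20, 100, 6) mm, same axes. A guide cheek faces the rail here (top z 18 mm, 12 mm thick, inner face at jig x = +2 mm, rounded nose at y = +98 mm): the pocket is 33 mm wide and takes the leading 22 mm of the module.
- pocket_right (a point): Where the module's origin lies when home in the pocket at the jig's -y end: jig frame (20, -100, 6) mm, same axes; cheek as at the other end, mirrored (nose at y = -98 mm).
- module: Loose black block (power module), aluminium base, brass screw heads and yellow stripe on top: 30 mm along own x, 40 mm along own y, 24 mm high (25 with screw heads), 56 to 104 g. Origin at the centre of its underside, z up. Starts on the plate within 30 mm of the middle of the rail's length, its origin 20 to 42 mm short of home across the plate, turned up to 17 degrees.
- green_marker: Green cap 40 x 18 x 9 mm, fixed on top of one end stop (jig frame x 20, y +131 or -131 mm); marks the pocket to use. Origin at the centre of its underside, 18 mm above the bench.
- red_marker: Red cap, same size, fixed on the other end stop; marks the pocket not to use.
- connector_1: Loose cream pin header 11 x 22 x 15 mm on a front corner of the plate (jig frame about x -60, y +105 mm); bystander. Origin at the centre of its underside.
- connector_2: Loose cream pin header 11 x 22 x 15 mm on the other front corner (jig frame about x -60, y -105 mm); bystander. Origin at the centre of its underside.
- driver_a: Loose orange screwdriver, 162 x 19 x 18 mm, on the bench right of the jig; bystander. Origin at the centre of its underside.
- pliers: Loose blue pliers, 152 x 54 x 12 mm, on the bench right of the jig; bystander. Origin at the centre of its underside.
- transformer: Loose small transformer, 30 x 56 x 30 mm, on the bench behind the jig; bystander. Origin at the centre of its underside.

How it is judged:
By the outcome, as a careful person would: the job done as asked, in the order asked, and still so for the second after the job is handed in, with the robot touching nothing.
It also fails if it takes over 42 s, if anything falls off the work surface, if the arm or the gripper's body presses on something with over 40 N, if the wrist force passes 120 N, or if a joint passes its speed limit or range.

## Working session

There is one attempt and no reset: what is moved stays moved. The work goes in short steps, Python scripts to look and compute and a shell command to move; the robot and the scene stay as the last step left them, time stands still between calls to the robot, and variables do not carry over. Pictures are saved under pics/ and viewed, about 8 in all and at most 12, crops included, and the job is handed in when it is done.

```bash
mkdir -p pics; python3 - <<'E'
from plant import *
import cv2,numpy as np
s=r.get_state();print(s)
for c in("top","side"):
    im=snapshot(c);cv2.imwrite(f"pics/{c}0.png",im[:,:,::-1])
    k=get_calibration(c);print(c,{a:np.round(b,4).tolist() for a,b in k.items()})
    for t in("fixture","module","green_marker","red_marker","connector_1"):
        print(t,[(np.round(b["bbox"]).tolist(),round(b["confidence"],2)) for b in boxes_of(t,c)[:3]])
E
```

```text
{'clock': 0.0, 'q': array([ 1.21978299,  0.68995253, -0.19450345,  1.56633924,  0.15733569,
        0.90250409, -0.21507531]), 'qd': array([-0.00090428, -0.00113202,  0.00047512, -0.00018062, -0.00090739,
       -0.00123294,  0.00053418]), 'joint_torque': array([ 9.78936223e-04, -5.27567053e+01, -1.26675099e+00, -1.53430206e+01,
       -5.27120847e-02,  6.62941879e-03,  2.01671919e-04]), 'tool_pos': array([ 0.23432015, -0.57873493,  0.23793069]), 'eef_rot': array([-0.13543723,  0.69466333, -0.69343643,  0.13507601]), 'contact_force': array([ 0.34697064,  0.16225487, -0.19446371]), 'moment': array([ 0.04754495, -0.00649995, -0.0074014 ]), 'opening': 0.9983740030302624}
top {'fx': 443.016, 'fy': 443.016, 'cx': 330.7897, 'cy': 200.0667, 'k1': -0.0696, 'T': [[-0.0258, -0.9932, 0.1137, 0.4192], [-0.9997, 0.0252, -0.0067, -0.1825], [0.0038, -0.1139, -0.9935, 1.2607], [0.0, 0.0, 0.0, 1.0]]}
fixture [([215.0, 202.0, 324.0, 263.0], 0.85)]
module [([259.0, 222.0, 274.0, 234.0], 0.72), ([311.0, 223.0, 322.0, 235.0], 0.43)]
green_marker [([309.0, 223.0, 323.0, 236.0], 0.59)]
red_marker [([213.0, 200.0, 318.0, 262.0], 0.16)]
connector_1 []
side {'fx': 365.755, 'fy': 365.755, 'cx': 322.4088, 'cy': 196.9378, 'k1': 0.0225, 'T': [[-0.9853, -0.1139, 0.1271, 0.4156], [-0.1707, 0.6627, -0.7292, 0.6402], [-0.0012, -0.7402, -0.6724, 0.7972], [0.0, 0.0, 0.0, 1.0]]}
fixture [([299.0, 210.0, 377.0, 302.0], 0.9)]
module [([326.0, 243.0, 346.0, 255.0], 0.54)]
green_marker [([341.0, 203.0, 353.0, 217.0], 0.45)]
red_marker [([299.0, 210.0, 381.0, 303.0], 0.23)]
connector_1 [([341.0, 281.0, 344.0, 287.0], 0.4)]
```

```bash
python3 - <<'E'
import cv2,numpy as np
a=cv2.imread("pics/top0.png")[185:285,200:345];b=cv2.imread("pics/side0.png")[190:320,280:400]
a=cv2.resize(a,(725,500),interpolation=cv2.INTER_CUBIC)
cv2.imwrite("pics/t1.png",a)
cv2.imwrite("pics/s1.png",cv2.resize(b,(552,598),interpolation=cv2.INTER_CUBIC))
E
```

```text
(no output)
```

View pics/t1.png

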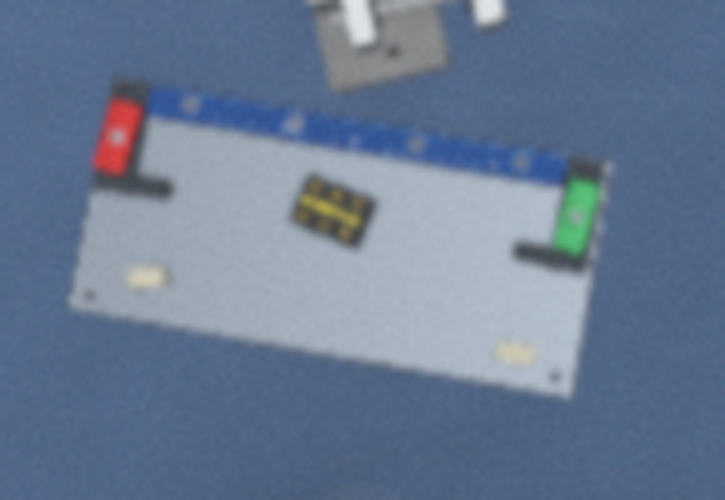

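View pics/s1.png

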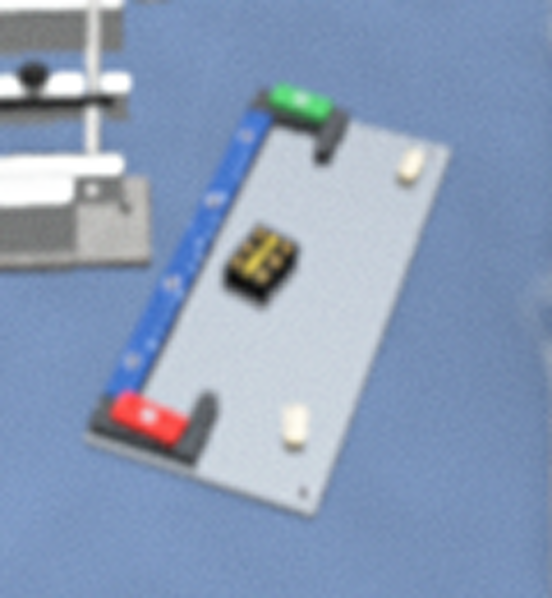

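The top view shows the rail on the far side, green marker at crop (576,217) on the right (jig −y end), red on the left, and the module at (334,211). The side view agrees. Next I'll fit the jig pose from the corners.

```bash
cat > h.py <<'E'
from plant import *
import cv2,numpy as np
from scipy.optimize import least_squares
from scipy.spatial.transform import Rotation as R
def ray(c,p,z,k=None):
    k=k or get_calibration(c); d=(np.array(p,float)-[k["cx"],k["cy"]])/k["fx"]; u=d.copy()
    for _ in range(20): u=d/(1+k["k1"]*(u@u))
    T=np.array(k["T"]);v=T[:3,:3]@[u[0],u[1],1];o=T[:3,3]
    return o+v*(z-o[2])/v[2]
def pix(k,P):
    T=np.array(k["T"]);q=(np.atleast_2d(P)-T[:3,3])@T[:3,:3];u=q[:,:2]/q[:,2:]
    return u*(1+k["k1"]*(u**2).sum(1,keepdims=True))*k["fx"]+[k["cx"],k["cy"]]
def fit(obj,img):  # planar pose x,y,yaw ; obj local mm (x,y,z), img world pts
    obj=np.array(obj)/1000;img=np.array(img)
    f=lambda p:((R.from_euler("z",p[2]).apply(obj)+[p[0],p[1],0]-img)[:,:2]).ravel()
    s=least_squares(f,[*img.mean(0)[:2],0]);return s.x,np.abs(s.fun).max()
E
python3 - <<'E'
from h import *
t=lambda p:(200+p[0]/5-.4,185+p[1]/5-.4)
s=lambda p:(280+p[0]/4.6-.4,190+p[1]/4.6-.4)
obj=[(-80,145,6),(-80,-145,6),(20,-131,27),(20,131,27)]
a=fit(obj,[ray("top",t(p),o[2]/1000) for p,o in zip([(70,307),(572,397),(576,217),(118,136)],obj)])
b=fit(obj,[ray("side",s(p),o[2]/1000) for p,o in zip([(316,515),(450,148),(303,99),(149,415)],obj)])
print(a,b)
mt=ray("top",t((334,211)),.03);ms=ray("side",s((262,257)),.03);print(mt,ms)
for f,m in((a,mt),(b,ms)):
    print(R.from_euler("z",-f[0][2]).apply(m-[*f[0][:2],0]))
# yaw of stripe
p,q=ray("top",t((303,198)),.03),ray("top",t((361,224)),.03);d=p-q;print("yaw",np.degrees(np.arctan2(-d[0],d[1])),np.degrees(a[0][2]))
print("grey",[ray("top",t(p),z) for p in((390,45),(330,85),(445,65)) for z in (0.,.03)])
im=cv2.imread("pics/side0.png");cv2.imwrite("pics/s2.png",im)
E
```

```text
(array([ 0.48998316, -0.0129325 , -0.19804041]), np.float64(0.0010369937719164057)) (array([ 0.48906996, -0.01117307, -0.19427479]), np.float64(0.0015740715437290165))
[ 0.4898823  -0.00996292  0.03      ] [ 0.48919329 -0.00477195  0.03      ]
[-0.00068315  0.00289168  0.03      ]
[-0.00111477  0.00630452  0.03      ]
yaw -25.359082242143494 -11.346879554296429
grey [array([ 0.58611544, -0.0388917 ,  0.        ]), array([ 0.58214436, -0.04230948,  0.03      ]), array([ 0.56387946, -0.00417212,  0.        ]), array([ 0.56043751, -0.00841612,  0.03      ]), array([ 0.57374695, -0.07032252,  0.        ]), array([ 0.57007019, -0.07299237,  0.03      ])]
```

View pics/top0.png

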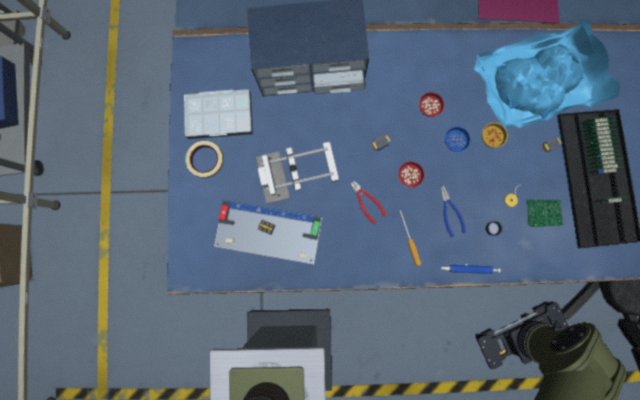

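The full top view shows the jig at lower left (px 215–325, 200–265), with a grey and white frame device behind it. The module is at jig (−1, 4.5), turned about −14° relative to the jig. I'll move to a hover with the jaws shut and aligned along the rail, then look with the wrist camera.

```bash
cat >> h.py <<'E'
J=np.array([0.4896,-0.0122,-0.1965])
def jw(x,y,z): return R.from_euler("z",J[2]).apply(np.array([x,y,z])/1000)+[J[0],J[1],0]
def wj(p): return R.from_euler("z",-J[2]).apply(np.array(p)-[J[0],J[1],0])*1000
def row(x,y,z,sgn=None):
    s=r.get_state();Q=R.from_quat(s["eef_rot"]);M=Q.as_matrix()
    jy=R.from_euler("z",J[2]).apply([0,1,0])
    if sgn is None: sgn=np.sign(M[:,2]@jy)
    tz=sgn*jy;ty=np.array([0,0,-1.]);tx=np.cross(ty,tz)
    G=R.from_matrix(np.c_[tx,ty,tz])
    d=Q.inv().apply(jw(x,y,z)-s["tool_pos"]);w=(Q.inv()*G).as_rotvec()/np.pi
    print("row",np.round(d,4).tolist(),np.round(w,4).tolist(),"dist",np.linalg.norm(d).round(4),"at",wj(s["tool_pos"]).round(1),"F",s["contact_force"].round(1),"t",s["clock"])
E
python3 - <<'E'
from h import *
row(-45,0,180,1);row(-45,0,180,-1)
M=R.from_quat(r.get_state()["eef_rot"]).as_matrix();print(M.round(2))
k=get_calibration("wrist");T=np.array(k["T"]);print((M.T@(T[:3,3]-r.get_state()["tool_pos"])).round(3),(M.T@T[:3,2]).round(2),k["fx"])
E
```

```text
row [-0.4116, 0.0587, -0.4546] [-0.0, -0.815, 0.0] dist 0.6161 at [-139.3 -606.   238.7] F [ 0.4 -0.4 -0.1] t 0.6
row [-0.4116, 0.0587, -0.4546] [-0.0, 0.185, -0.0] dist 0.6161 at [-139.3 -606.   238.7] F [ 0.4 -0.4 -0.1] t 0.6
[[-0.93  0.    0.38]
 [-0.38 -0.   -0.93]
 [-0.   -1.    0.  ]]
[-0.064 -0.146  0.002] [0.26 0.97 0.  ] 312.82845673201945
```

```bash
A='[-0.41,0.06,-0.455,0,0.185,0]'; python3 -m handwheel '[[[-0.41,0.06,-0.455,0,0.185,0],[-0.41,0.06,-0.455,0,0.185,0],[-0.41,0.06,-0.455,0,0.185,0],[-0.41,0.06,-0.455,0,0.185,0],[-0.41,0.06,-0.455,0,0.185,0],[-0.41,0.06,-0.455,0,0.185,0],[-0.41,0.06,-0.455,0,0.185,0],[-0.41,0.06,-0.455,0,0.185,0],[-0.41,0.06,-0.455,0,0.185,0],[-0.41,0.06,-0.455,0,0.185,0],[-0.41,0.06,-0.455,0,0.185,0],[-0.41,0.06,-0.455,0,0.185,0]]]' -1 20
python3 -c "
from h import *
row(-45,0,180)"
```

```text
clock: 1.6
tool_pos: [0.4053, -0.1098, 0.19]
eef_rot: [-0.07, -0.704, 0.704, 0.069]
contact_force: [2.0, -0.4, -0.3]
opening: 0.115
row [-0.0186, 0.0101, -0.1121] [-0.0, -0.0, -0.0003] dist 0.1141 at [ -63.6 -112.1  190. ] F [ 2.  -0.4 -0.3] t 1.6
```

```bash
python3 -m handwheel '[[[-0.019,0.01,-0.112,0,0,0],[-0.019,0.01,-0.112,0,0,0],[-0.019,0.01,-0.112,0,0,0],[-0.019,0.01,-0.112,0,0,0],[-0.019,0.01,-0.112,0,0,0],[-0.019,0.01,-0.112,0,0,0]]]'
python3 - <<'E'
from h import *
row(-45,0,180)
k=get_calibration("wrist");im=snapshot("wrist");np.save("w1.npy",im)
v=im[:,:,::-1].copy()
for P in[(35,120,18),(35,-120,18),(2,-98,18),(2,98,18),(-80,145,6),(-80,-145,6),(20,-131,27),(20,131,27)]:
    p=pix(k,jw(*P))[0];print(P,p.round(1));cv2.circle(v,tuple(int(a) for a in p),3,(255,0,255),1)
print([(b["bbox"],b["confidence"]) for b in boxes_of("module","wrist")])
cv2.imwrite("pics/w1.png",v);import pickle;pickle.dump(k,open("k1.pkl","wb"))
E
```

```text
clock: 2.1
tool_pos: [0.4448, -0.0062, 0.18]
eef_rot: [-0.069, -0.703, 0.704, 0.07]
contact_force: [-0.4, -1.2, -0.0]
opening: 0.004
row [-0.0001, 0.0, -0.0028] [-0.0002, -0.0001, 0.0] dist 0.0028 at [-45.1  -2.8 180. ] F [-0.4 -1.2 -0. ] t 2.1
(35, 120, 18) [185.8 104.6]
(35, -120, 18) [438.5 104.3]
(2, -98, 18) [413.  139.4]
(2, 98, 18) [211.5 139.7]
(-80, 145, 6) [178.4 216.5]
(-80, -145, 6) [447.2 216.2]
(20, -131, 27) [452.3 120.7]
(20, 131, 27) [171.9 121. ]
[([288.0, 122.6, 330.7, 164.0], 0.97)]
```

View pics/w1.png

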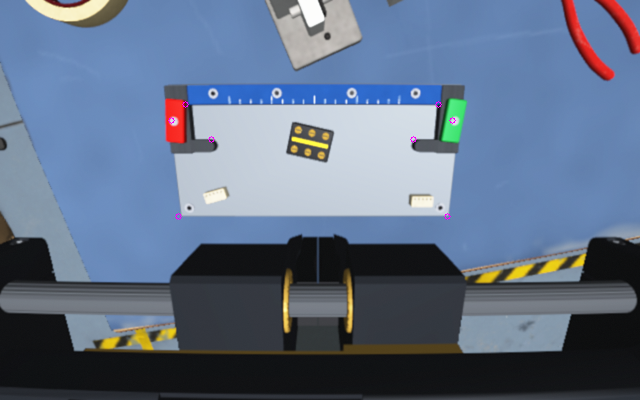

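The wrist view shows the projected jig points landing on the real features within about 2 px, with the green pocket at right (453,121). The module is at (310,142), and the device behind the rail is well clear.

```bash
python3 - <<'E'
from h import *
import pickle;k=pickle.load(open("k1.pkl","rb"))
print("mod",wj(ray(0,(310.5,142),.03,k)))
a,b=wj(ray(0,(293,137),.03,k)),wj(ray(0,(328,147),.03,k));d=a-b;print("yaw",np.degrees(np.arctan2(-d[0],d[1])))
print("rail",wj(ray(0,(315,104.5),.018,k)),wj(ray(0,(187,104.5),.018,k)),wj(ray(0,(440,104.5),.018,k)))
row(-45,0,13)
E
```

```text
mod [ 0.23716847  1.46832528 30.        ]
yaw -15.835620190905473
rail [34.40346016 -2.74362388 18.        ] [ 35.07666396 118.83763469  18.        ] [  34.83385495 -121.47738427   18.        ]
row [-0.0001, 0.1671, -0.004] [-0.0003, -0.0009, 0.0] dist 0.1672 at [-45.1  -3.9 180.1] F [-0.2 -0.5 -0.9] t 2.2
```

```bash
python3 -m handwheel '[[[0,0.04,0,0,0,0],[0,0.08,0,0,0,0],[0,0.12,0,0,0,0],[0,0.14,0,0,0,0],[0,0.15,0,0,0,0],[0,0.16,0,0,0,0],[0,0.166,0,0,0,0],[0,0.166,0,0,0,0],[0,0.166,0,0,0,0]]]'
sed -i 's/^J=np.*/J=np.array([0.4893,-0.0135,-0.1965])/' h.py
python3 -c "
from h import *
row(-12,-3,14)"
```

```text
clock: 2.95
tool_pos: [0.451, -0.0076, 0.0186]
eef_rot: [-0.064, -0.703, 0.705, 0.072]
contact_force: [1.8, 1.0, 0.3]
opening: 0.007
row [-0.0268, 0.0043, 0.0014] [-0.001, 0.0014, 0.0035] dist 0.0272 at [-38.7  -1.7  18.6] F [1.8 1.  0.3] t 2.95
```

```bash
python3 -m handwheel '[[[0,0,0,0,0,0],[0,0,0,0,0,0],[0,0,0,0,0,0]]]'
python3 -c "
from h import *
row(-24,-3,14)"
```

```text
clock: 3.2
tool_pos: [0.4511, -0.0064, 0.019]
eef_rot: [-0.068, -0.703, 0.704, 0.076]
contact_force: [-0.3, -0.3, 0.7]
opening: 0.006
row [-0.0149, 0.0048, 0.0024] [-0.0007, -0.0024, 0.0034] dist 0.0158 at [-38.8  -0.5  19. ] F [-0.3 -0.3  0.7] t 3.2
```

```bash
python3 -m handwheel '[[[-0.002,0.001,0.001,0,0,0],[-0.004,0.002,0.002,0,0,0.001],[-0.006,0.003,0.002,0,0,0.002],[-0.006,0.004,0.002,0,0,0.003],[-0.006,0.004,0.002,0,0,0.003]]]'
python3 -c "
from h import *
print(r.get_state()['q'].round(3))
row(-14,-3,14)"
```

```text
clock: 3.62
tool_pos: [0.4582, -0.0087, 0.0156]
eef_rot: [-0.068, -0.703, 0.704, 0.071]
contact_force: [-0.6, -0.9, 0.1]
opening: 0.007
[-0.111  0.927  0.047  2.196 -1.     0.043 -0.851]
row [-0.0175, 0.0015, 0.0016] [-0.0008, -0.0002, 0.0011] dist 0.0176 at [-31.4  -1.4  15.6] F [-0.6 -0.9  0.1] t 3.6167
```

```bash
python3 -m handwheel '[[[-0.002,0.0005,0.001,0,0,0],[-0.004,0.001,0.0015,0,0,0],[-0.006,0.0015,0.0015,0,0,0],[-0.008,0.0015,0.0015,0,0,0.001],[-0.01,0.0015,0.0015,0,0,0.001],[-0.012,0.0015,0.0015,0,0,0.001],[-0.012,0.0015,0.0015,0,0,0.001],[-0.012,0.0015,0.0015,0,0,0.001]]]'
python3 - <<'E'
from h import *
print(r.get_state()['q'].round(3))
row(-8,-3,14)
im=snapshot("wrist");cv2.imwrite("pics/w2.png",cv2.resize(im[0:300,170:470,::-1],(600,600)))
E
```

```text
clock: 4.28
tool_pos: [0.4696, -0.0125, 0.0141]
eef_rot: [-0.069, -0.703, 0.705, 0.069]
contact_force: [-0.8, -0.0, -0.2]
opening: 0.005
[-0.125  0.934  0.086  2.167 -0.992  0.08  -0.851]
row [-0.0115, 0.0001, 0.0002] [-0.0008, 0.0001, 0.0001] dist 0.0115 at [-19.5  -2.8  14.1] F [-0.8 -0.  -0.2] t 4.2833
```

View pics/w2.png

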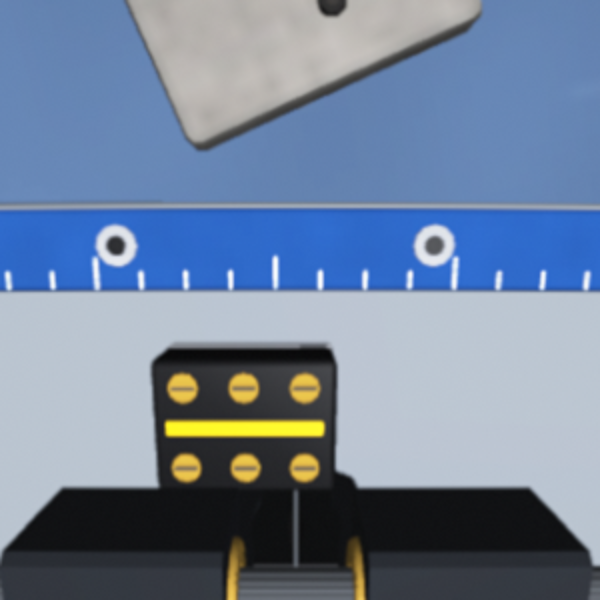

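The module has squared up against the fingertips (crop centre (245,428)). It sits left of the rail's middle tick (275) and about 15 mm short of the rail. I'll keep pushing.

```bash
python3 -m handwheel '[[[-0.002,0,0,0,0,0],[-0.004,0,0,0,0,0],[-0.006,0,0,0,0,0],[-0.008,0,0,0,0,0],[-0.01,0,0,0,0,0],[-0.012,0,0,0,0,0],[-0.013,0,0,0,0,0],[-0.013,0,0,0,0,0]]]'
python3 - <<'E'
from h import *
row(-4,-3,14)
im=snapshot("wrist");cv2.imwrite("pics/w3.png",cv2.resize(im[50:300,170:470,::-1],(600,500)))
E
```

```text
clock: 5.0
tool_pos: [0.4826, -0.0152, 0.014]
eef_rot: [-0.069, -0.703, 0.705, 0.069]
contact_force: [-0.1, 0.1, -0.4]
opening: 0.001
row [-0.0023, 0.0, 0.0001] [-0.0009, 0.0001, 0.0] dist 0.0023 at [-6.3 -2.9 14. ] F [-0.1  0.1 -0.4] t 5.0
```

View pics/w3.png

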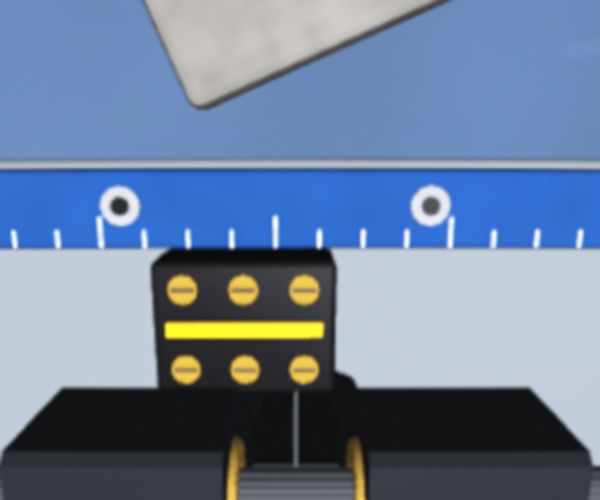

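Module nearly at the rail (far edge at row 250 against the rail line at 248). I'll make small steps until the force rises.

```bash
for i in 1; do python3 -m handwheel '[[[-0.0005,0,0,0,0,0],[-0.001,0,0,0,0,0],[-0.001,0,0,0,0,0]]]'; python3 -m handwheel '[[[-0.0005,0,0,0,0,0],[-0.001,0,0,0,0,0],[-0.001,0,0,0,0,0]]]'; done
python3 -c "
from h import *
row(-4,-3,14)"
```

```text
clock: 5.3
tool_pos: [0.483, -0.0153, 0.0141]
eef_rot: [-0.069, -0.703, 0.705, 0.07]
contact_force: [-0.1, 0.1, 0.1]
opening: 0.009
clock: 5.55
tool_pos: [0.4832, -0.0153, 0.014]
eef_rot: [-0.068, -0.703, 0.704, 0.07]
contact_force: [-1.6, 0.6, 2.5]
opening: 0.006
row [-0.0016, 0.0, 0.0] [-0.0008, 0.0001, 0.0007] dist 0.0016 at [-5.6 -3.  14. ] F [-1.6  0.6  2.5] t 5.55
```

```bash
python3 -m handwheel '[[[-0.0005,0,0,0,0,0],[-0.001,0,0,0,0,0],[-0.001,0,0,0,0,0],[-0.001,0,0,0,0,0]]]'; python3 -m handwheel '[[[-0.0005,0,0,0,0,0],[-0.001,0,0,0,0,0],[-0.001,0,0,0,0,0],[-0.001,0,0,0,0,0]]]'
python3 - <<'E'
from h import *
row(-4,-3,14)
k=get_calibration("wrist");im=snapshot("wrist");v=cv2.resize(im[130:270,210:360,::-1],(600,560),interpolation=cv2.INTER_CUBIC)
cv2.imwrite("pics/w4.png",v)
print([wj(ray(0,p,.030,k)).round(1) for p in((246,183),(337,183),(291,216))])
E
```

```text
clock: 5.88
tool_pos: [0.4833, -0.0153, 0.0141]
eef_rot: [-0.068, -0.703, 0.704, 0.071]
contact_force: [-4.4, 0.4, 4.2]
opening: 0.005
clock: 6.22
tool_pos: [0.4833, -0.0153, 0.014]
eef_rot: [-0.067, -0.703, 0.704, 0.071]
contact_force: [-6.1, 0.3, 4.7]
opening: 0.003
row [-0.0016, 0.0, 0.0001] [-0.0006, 0.0001, 0.0018] dist 0.0016 at [-5.6 -2.9 14. ] F [-6.1  0.3  4.7] t 6.2167
[array([34.1, 25.4, 30. ]), array([ 34. , -13.1,  30. ]), array([19.4,  6.7, 30. ])]
```

View pics/w4.png

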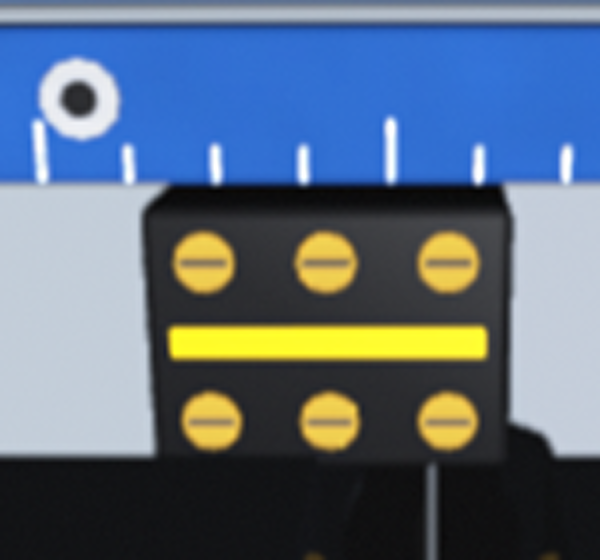

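The long side is flat on the rail, with the stripe parallel to it and the gap closed (row 184). The module is at jig (20, 6.5), mid-rail. Before I go round to the +y end, I'll check how tall the device behind the rail is.

```bash
python3 - <<'E'
from h import *
import pickle;k=pickle.load(open("k1.pkl","rb"))
for z in(0,.02,.04,.06,.08): print(z,wj(ray("top",(272.2,193.2),z)).round(0),wj(ray(0,(313,25),z,k)).round(0))
row(-18,-3,14)
E
```

```text
0 [98. 10.  0.] [108.   0.   0.]
0.02 [96.  7. 20.] [103.   0.  20.]
0.04 [94.  4. 40.] [97. -0. 40.]
0.06 [92.  1. 60.] [92. -0. 60.]
0.08 [90. -2. 80.] [87. -1. 80.]
row [0.0124, 0.0001, 0.0] [-0.0006, 0.0001, 0.0019] dist 0.0124 at [-5.6 -3.  14. ] F [-6.5  1.3  4.6] t 6.2667
```

```bash
python3 -m handwheel '[[[0.004,0,0,0,0,0],[0.01,0,0,0,0,0],[0.016,0,0,0,0,0],[0.016,0,0,0,0,0],[0.016,0,-0.02,0,0,0],[0.016,0,-0.04,0,0,0],[0.016,0,-0.058,0,0,0],[0.016,0,-0.058,0,0,0],[0.016,0,-0.058,0,0,0]]]'
python3 -c "
from h import *
row(19,55,14)
print(r.get_state()['q'].round(2))"
```

```text
clock: 7.02
tool_pos: [0.4828, 0.0448, 0.0139]
eef_rot: [-0.069, -0.703, 0.705, 0.068]
contact_force: [0.9, -1.1, 0.4]
opening: 0.003
row [-0.0367, -0.0, 0.001] [-0.0008, 0.0008, -0.0004] dist 0.0367 at [-17.7  55.9  13.9] F [ 0.9 -1.1  0.4] t 7.0167
[-0.28  0.94  0.15  2.13 -0.98  0.14 -0.98]
```

```bash
python3 -m handwheel '[[[-0.012,0,0,0,0,0],[-0.024,0,0,0,0,0],[-0.037,0,0,0,0,0],[-0.037,0,0,0,0,0],[-0.037,0,0.003,0,0,0],[-0.037,0,0.006,0,0,0],[-0.037,0,0.008,0,0,0],[-0.037,0,0.008,0,0,0],[-0.037,0,0.008,0,0,0]]]'
python3 - <<'E'
from h import *
row(19,45,14)
im=snapshot("wrist");cv2.imwrite("pics/w5.png",cv2.resize(im[50:300,220:520,::-1],(600,500)))
E
```

```text
clock: 7.77
tool_pos: [0.5157, 0.0287, 0.014]
eef_rot: [-0.069, -0.703, 0.704, 0.07]
contact_force: [0.3, -0.6, 0.1]
opening: 0.006
row [-0.0014, -0.0, 0.0016] [-0.0008, -0.0002, 0.0005] dist 0.0021 at [17.6 46.6 14. ] F [ 0.3 -0.6  0.1] t 7.7667
```

View pics/w5.png

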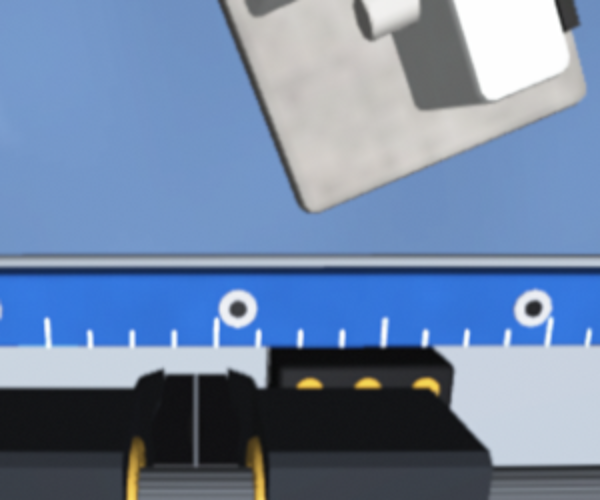

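Module still flat on the rail (crop x 270–450), with the fingertips about 3 mm behind its trailing end. I'll slide it slowly with a slight bias towards the rail.

```bash
python3 -m handwheel '[[[0,0,0.002,0,0,0],[-0.0005,0,0.004,0,0,0],[-0.001,0,0.006,0,0,0],[-0.0015,0,0.009,0,0,0],[-0.0015,0,0.012,0,0,0],[-0.0015,0,0.015,0,0,0],[-0.002,0,0.018,0,0,0],[-0.002,0,0.021,0,0,0],[-0.002,0,0.024,0,0,0],[-0.002,0,0.027,0,0,0],[-0.002,0,0.03,0,0,0],[-0.002,0,0.033,0,0,0]]]'
python3 - <<'E'
from h import *
row(20,-50,14)
im=snapshot("wrist");cv2.imwrite("pics/w6.png",cv2.resize(im[50:300,220:520,::-1],(600,500)))
E
```

```text
clock: 8.82
tool_pos: [0.5119, -0.004, 0.014]
eef_rot: [-0.069, -0.703, 0.705, 0.07]
contact_force: [-0.4, 0.6, 0.0]
opening: 0.001
row [0.0003, 0.0002, 0.0637] [-0.0008, 0.0, 0.0002] dist 0.0637 at [20.3 13.7 14. ] F [-0.4  0.6  0. ] t 8.8167
```

View pics/w6.png

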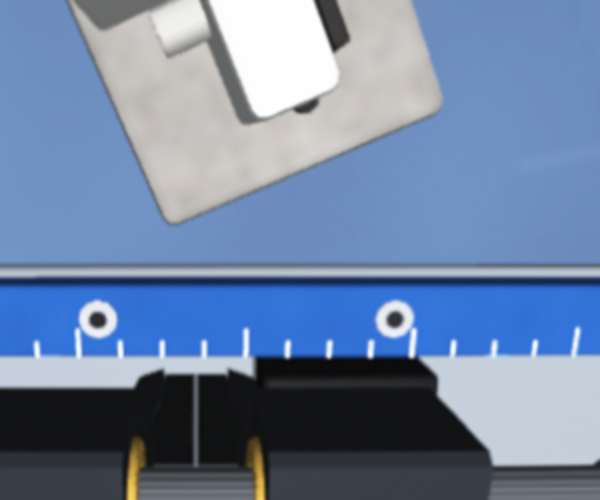

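The module is sliding and its far edge is still flush with the rail (crop row 357).

```bash
python3 -m handwheel '[[[0,0,0.003,0,0,0],[0,0,0.006,0,0,0],[0,0,0.009,0,0,0],[-0.0003,0,0.012,0,0,0],[-0.0003,0,0.015,0,0,0],[-0.0003,0,0.018,0,0,0],[-0.0005,0,0.021,0,0,0],[-0.0005,0,0.024,0,0,0],[-0.0007,0,0.027,0,0,0],[-0.0007,0,0.03,0,0,0],[-0.001,0,0.033,0,0,0],[-0.001,0,0.035,0,0,0]]]'
python3 -c "
from h import *
row(21,-54,14)"
python3 -m handwheel '[[[0,0,0.003,0,0,0],[0,0,0.006,0,0,0],[0,0,0.009,0,0,0],[-0.0003,0,0.012,0,0,0],[-0.0003,0,0.015,0,0,0],[-0.0003,0,0.018,0,0,0],[-0.0003,0,0.02,0,0,0],[-0.0005,0,0.022,0,0,0],[-0.0005,0,0.024,0,0,0],[-0.0005,0,0.026,0,0,0],[-0.0005,0,0.026,0,0,0]]]'
python3 - <<'E'
from h import *
row(21,-62,14)
im=snapshot("wrist");cv2.imwrite("pics/w7.png",cv2.resize(im[50:300,220:520,::-1],(600,500)))
E
```

```text
clock: 9.87
tool_pos: [0.5061, -0.039, 0.0141]
eef_rot: [-0.069, -0.703, 0.705, 0.07]
contact_force: [-1.2, 0.8, -0.0]
opening: 0.002
row [0.0004, 0.0002, 0.0323] [-0.001, -0.0001, 0.0001] dist 0.0323 at [ 21.5 -21.7  14.1] F [-1.2  0.8 -0. ] t 9.8667
clock: 10.78
tool_pos: [0.5014, -0.0644, 0.0142]
eef_rot: [-0.069, -0.703, 0.705, 0.07]
contact_force: [0.7, -0.6, -0.1]
opening: 0.005
row [0.0008, 0.0002, 0.0144] [-0.001, -0.0001, 0.0002] dist 0.0144 at [ 21.8 -47.6  14.2] F [ 0.7 -0.6 -0.1] t 10.7833
```

View pics/w7.png

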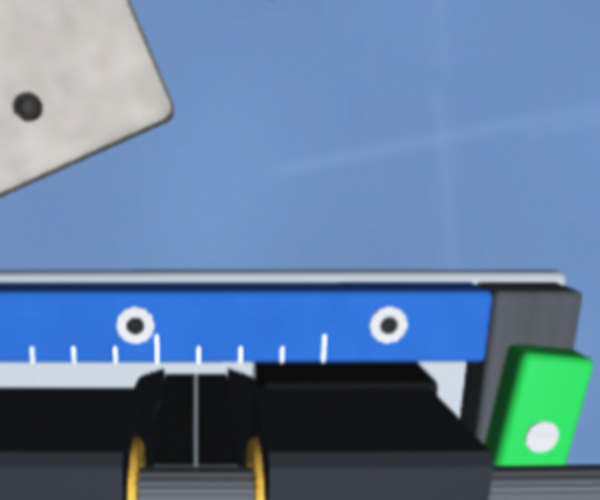

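Module leading edge at crop x≈420–436, end stop face at ≈465, so about 10 mm remain. It's still flush with the rail.

```bash
python3 -m handwheel '[[[0,0,0.002,0,0,0],[0,0,0.004,0,0,0],[0,0,0.0055,0,0,0],[0,0,0.007,0,0,0],[0,0,0.008,0,0,0],[0,0,0.009,0,0,0],[0,0,0.009,0,0,0]]]'
for i in 1; do python3 -m handwheel '[[[0,0,0.0005,0,0,0],[0,0,0.001,0,0,0],[0,0,0.0015,0,0,0],[0,0,0.0015,0,0,0]]]'; python3 -m handwheel '[[[0,0,0.0005,0,0,0],[0,0,0.001,0,0,0],[0,0,0.0015,0,0,0],[0,0,0.0015,0,0,0]]]';done
python3 -c "
from h import *
row(21,-62,14)"
```

```text
clock: 11.42
tool_pos: [0.4996, -0.0729, 0.0142]
eef_rot: [-0.069, -0.703, 0.705, 0.07]
contact_force: [0.1, -0.2, 0.1]
opening: 0.006
clock: 11.75
tool_pos: [0.4994, -0.0741, 0.0142]
eef_rot: [-0.069, -0.703, 0.705, 0.07]
contact_force: [-0.0, 0.0, -0.1]
opening: 0.003
clock: 12.08
tool_pos: [0.4991, -0.0757, 0.0142]
eef_rot: [-0.069, -0.703, 0.705, 0.07]
contact_force: [-0.1, -0.3, -0.6]
opening: 0.006
row [0.0007, 0.0002, 0.0029] [-0.0009, -0.0, 0.0003] dist 0.003 at [ 21.7 -59.1  14.2] F [-0.1 -0.3 -0.6] t 12.0833
```

```bash
for i in 1; do python3 -m handwheel '[[[0,0,0.0005,0,0,0],[0,0,0.001,0,0,0],[0,0,0.0015,0,0,0],[0,0,0.0015,0,0,0]]]'; python3 -m handwheel '[[[0,0,0.0005,0,0,0],[0,0,0.001,0,0,0],[0,0,0.001,0,0,0],[0,0,0.001,0,0,0]]]';python3 -m handwheel '[[[0,0,0.0005,0,0,0],[0,0,0.001,0,0,0],[0,0,0.001,0,0,0]]]';done
python3 - <<'E'
from h import *
row(21,-62,14)
im=snapshot("wrist");cv2.imwrite("pics/w8.png",cv2.resize(im[150:300,300:500,::-1],(800,600),interpolation=cv2.INTER_CUBIC))
E
```

```text
clock: 12.42
tool_pos: [0.4988, -0.0772, 0.0142]
eef_rot: [-0.069, -0.703, 0.705, 0.07]
contact_force: [-0.5, 0.1, -0.4]
opening: 0.005
clock: 12.75
tool_pos: [0.4986, -0.0781, 0.0142]
eef_rot: [-0.069, -0.703, 0.705, 0.07]
contact_force: [-0.1, -0.4, -0.4]
opening: 0.001
clock: 13.0
tool_pos: [0.4984, -0.0791, 0.0142]
eef_rot: [-0.069, -0.703, 0.705, 0.07]
contact_force: [0.4, 0.1, -0.1]
opening: 0.002
row [0.0007, 0.0002, -0.0006] [-0.0008, -0.0, 0.0003] dist 0.001 at [ 21.7 -62.6  14.2] F [ 0.4  0.1 -0.1] t 13.0
```

View pics/w8.png

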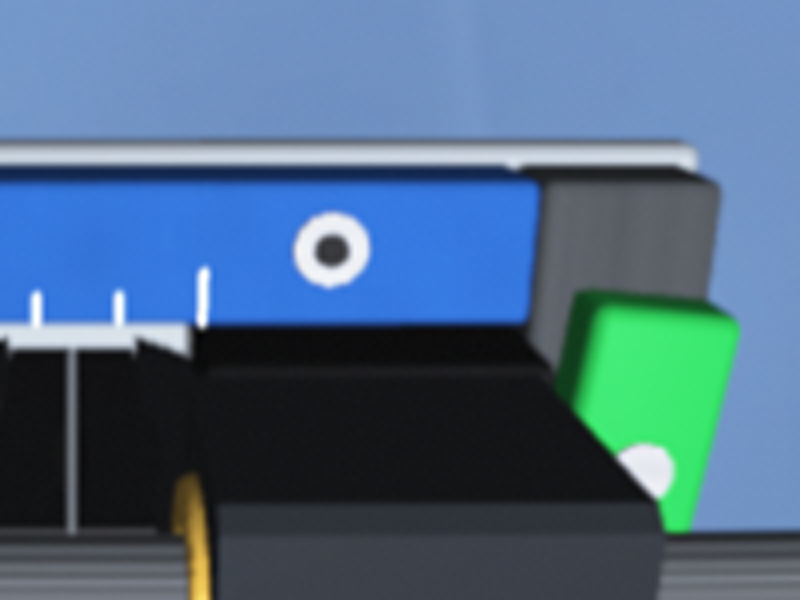

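Module's leading edge now meets the stop face (crop x≈530), flush with the rail (row 326). No contact force yet, so I'll take small steps until the force rises.

```bash
for i in 1; do python3 -m handwheel '[[[0,0,0.0005,0,0,0],[0,0,0.001,0,0,0],[0,0,0.001,0,0,0]]]'; python3 -m handwheel '[[[0,0,0.0005,0,0,0],[0,0,0.001,0,0,0],[0,0,0.001,0,0,0]]]';done
python3 -c "
from h import *
row(21,-62,14)"
```

```text
clock: 13.3
tool_pos: [0.4982, -0.0799, 0.0142]
eef_rot: [-0.069, -0.703, 0.704, 0.07]
contact_force: [0.5, 0.6, -0.3]
opening: 0.003
clock: 13.55
tool_pos: [0.4981, -0.0801, 0.0142]
eef_rot: [-0.069, -0.703, 0.704, 0.07]
contact_force: [1.5, 3.2, 1.7]
opening: 0.006
row [0.0006, 0.0002, -0.0016] [-0.0004, 0.0003, 0.0004] dist 0.0017 at [ 21.6 -63.6  14.2] F [1.5 3.2 1.7] t 13.55
```

```bash
python3 -m handwheel '[[[-0.0005,0,0.0005,0,0,0],[-0.001,0,0.001,0,0,0],[-0.0015,0,0.001,0,0,0],[-0.0015,0,0.001,0,0,0]]]'
python3 -m handwheel '[[[0,0,0,0,0,0],[0,0,0,0,0,0]]]'
python3 -c "
from h import *
row(21,-62,14)"
```

```text
clock: 13.88
tool_pos: [0.4984, -0.0801, 0.0142]
eef_rot: [0.068, 0.704, -0.703, -0.07]
contact_force: [-0.6, 5.6, 2.6]
opening: 0.007
clock: 14.05
tool_pos: [0.4984, -0.0801, 0.0142]
eef_rot: [0.068, 0.704, -0.703, -0.07]
contact_force: [-1.3, 5.7, 3.0]
opening: 0.008
row [0.001, 0.0002, -0.0016] [0.0002, 0.0005, 0.0011] dist 0.0018 at [ 22.  -63.5  14.2] F [-1.3  5.7  3. ] t 14.05
```

```bash
python3 -m handwheel '[[[0,0,-0.002,0,0,0],[0,0,-0.006,0,0,0],[0,0,-0.015,0,0,0],[0,0,-0.025,0,0,0],[0,0,-0.025,0,0,0],[0,-0.03,-0.025,0,0,0],[0,-0.07,-0.025,0,0,0],[0.02,-0.11,-0.025,0,0,0],[0.05,-0.14,-0.025,0,0,0],[0.07,-0.17,-0.01,0,0,0],[0.07,-0.17,0.01,0,0,0],[0.07,-0.17,0.01,0,0,0]]]'
python3 - <<'E'
from h import *
row(21,-62,14)
for _ in range(3): k=get_calibration("wrist");im=snapshot("wrist")
print([(b["bbox"],b["confidence"]) for b in boxes_of("module","wrist")])
c=pix(k,jw(20,-100,30))[0];print("expected centre",c)
v=im[40:240,200:500,::-1]
v=cv2.resize(im[80:200,340:500,::-1],(800,600),interpolation=cv2.INTER_CUBIC)
cv2.imwrite("pics/w9.png",v);import pickle;pickle.dump(k,open("k9.pkl","wb"));cv2.imwrite("pics/w9full.png",im[:,:,::-1])
E
```

```text
clock: 15.05
tool_pos: [0.4282, -0.0809, 0.1864]
eef_rot: [-0.072, -0.702, 0.705, 0.07]
contact_force: [0.7, 0.1, -0.6]
opening: 0.009
row [-0.0671, 0.1726, -0.017] [-0.0014, -0.0013, -0.0011] dist 0.1859 at [-46.8 -78.  186.4] F [ 0.7  0.1 -0.6] t 15.05
[([322.7, 103.5, 362.6, 136.4], 0.94)]
expected centre [341.74129964 118.93730231]
```

View pics/w9full.png

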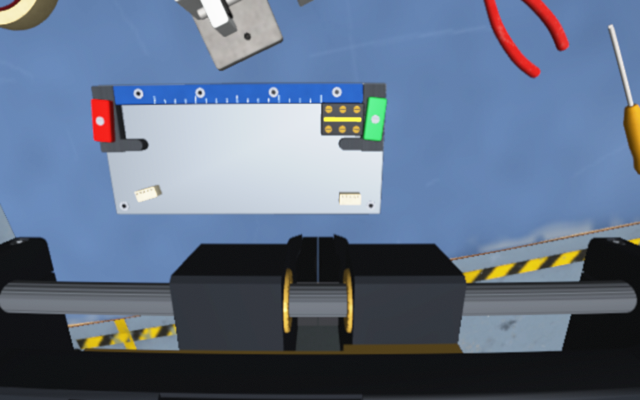

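The module sits square in the green-side corner. Its centre is at about (342,119), where home projects to (341.7,118.9). The connectors haven't moved and the hand is clear, so I'm handing in.

```bash
python3 -c "
from plant import job
print(job.finish_job())"
```

```text
the job is handed in; nothing more can be done
None
```

The module is home in the pocket with the green marker (jig −y end), against the rail and the end stop, and I handed the job in at about 15 s of the 42 s allowed.

With the fingers shut, I pushed the module square against the rail at about mid-length. I then went round to its far end and slid it slowly along the rail with a slight bias towards it. The pictures taken on the way showed it flush with the rail.

**Last checks:**
- **Contact:** before I backed off, the wrist force showed about 6 N against the stop and 2 N towards the rail. The largest reading in the job was about 8 N.
- **Position:** the final wrist picture shows the module square in the corner, its centre within about 1 px of where home projects. One pixel is about 1 mm, so the picture alone can't rule out a gap smaller than that.
- **Surroundings:** the hand is clear about 17 cm above the plate, nothing went near the red pocket, and both connectors look unmoved. The driver and pliers are only partly in that last view and the transformer isn't in it; the hand did not go near any of the three.

Early on, the arm reached a joint range limit while lowering near its minimum reach. It stopped about 6 mm further forward than commanded, before touching the module, and I corrected for it.

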